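# Stop the lapping machine, unlatch the pressure arm from the ball and hold it up

## Robot

A 6-joint arm with a two-finger parallel gripper is mounted at the origin on the work surface. World frame = base frame: x ahead of the robot, y to its left, z up, the work surface at z = 0. Lengths are in m, angles in rad, forces in N, time in s.
With the tool pointing down it reaches from about 0.35 to 0.975 m from the base axis. Payload 4.9 kg.
Tool frame: the origin (TCP) lies on the centre line of the jaws, within the pads' length; the fingertips stand 14 mm ahead of it and the grasp point (between the pads) lies 5 mm behind it; z points along the fingers, y is the line along which they close (so a half turn about z gives the same grasp; the last joint's range is limited). The gripper opens to 85 mm and grips with 20 to 120 N. Pads are 22 mm wide; open, the fingers measure 114 mm over their backs; the gripper's body (76 mm by 85 mm) begins 54 mm behind the grasp point. The pads swing forward as they close: fully open they stand 13 mm farther back than shut.
Start: joints at [-1.327, 0.053, 1.613, -0, 1.476, -0.119], TCP at [0.222, -0.584, 0.245] pointing down, gripper open.
Joint ranges: [-3.01, 3.01], [-1.01, 2.22], [0.06, 2.58], [-1.02, 4.17], [0.09, 2.62], [-3.14, 3.14]. Speed limits (rad/s): [2.57, 2.57, 3.14, 3.14, 3.14, 3.14].

## Interface

Orientations are given as a unit quaternion [w, x, y, z].
In Python, from plant import * gives the robot as it stands.
- The arm moves only by the tool send_rows, never from a script. Its argument "steps" is a list of rows, each an object with "translation": the shift along the tool's x, y, z in cm, a list of three; "delta_rot": the turn, a rotation vector about the tool's x, y, z in rad, a list of three; "jaw": the finger opening in cm, from 0 to 8.54. In form: [{"translation": [dx, dy, dz], "delta_rot": [rx, ry, rz], "jaw": jaw}, ...]. A call has exactly 8 rows; each row is the pose to reach, as a shift and turn from the pose commanded when the call began, along the tool's axes at that moment; what a row does not reach only later rows make up. A row lasts 1/10 s, in which the tool goes at most 50 mm and 8.59 degrees, less where a joint would pass 70% of its speed; a pose out of reach is approached as far as the arm can. A call with a gripper value outside its range is refused whole. The fingers move at their own pace and stop on an object; the grip force is fixed at half the most. Time passes only in rows, so rows that repeat a pose let the fingers close, or fill a call up. It gives the time, the measured TCP pose, the force, the opening and the grip force at its end, in the units of the state.
- state(): the state, without advancing time (a new reading comes with each control period).
- grab_frame(name): name is "scene" or "top" or "wrist"; returns a dict with "pixels" (480x640x3 uint8, blue, green, red), "range_z" (480x640 float32, m along the optical axis (not along the pixel's ray), 0 where there is no reading), "fx", "fy", "cx", "cy" (pixels), "rvec" (rotation vector, rad) and "tvec" (3), from world to camera coordinates, as OpenCV has them. Camera axes: x right, y down, z forward; pixel columns grow to the right and rows downward; lengths in m; the calibration is good to about 2 mm. A picture is of the moment at which its call begins.
- job_done(): hands the job in; it is judged then, once.
The state is a dict: "time": time; "joint_pos": joint angles; "joint_vel": joint speeds; "joint_efforts": joint torques, N m; "tool_pos": TCP position; "tool_rot": TCP orientation; "contact_force": force on the tool from outside, world axes, zero at the start; "ft_torque": the same for the moment, N m; "gripper_width": opening from 0.0 (shut) to 1.0 (fully open); "grasp_force": force on a finger pad.
Only numpy, scipy, OpenCV 4.12 (cv2) and the standard library are available. Lean on these libraries where they do the work, as an engineer would, in place of code of your own. Each camera call takes 0.05 s, during which the arm holds its last target. There are 200 camera calls.

## Task

The mincer plate on the flat lapping machine is done: push the large mushroom stop button on the push-button box fully in and let it spring back out. Then pull the black latch knob beside the coupler, at the free end of the pressure arm, sideways away from the arm against its spring until the ball is free, and with the knob still pulled lift the arm off the ball, leaving the work holder sitting in its place on the disc. Finish while holding the arm up in the gripper, the coupler about 80 mm above the ball, so that the holder can be taken out; do not push the small start button, and leave the spare plate, the jar and the brush where they lie.

Things in the scene. Friction and masses are not known exactly. Their poses are not given: they have to be found in the camera images.
- machine: Bench lapping machine, fixed: black housing 340 x 280 mm, yellow splash tray with rim up to 131 mm above the bench. Origin on the bench under its middle; x points from the free end of the pressure arm to its hinge post, y to the side where the latch knob stands, z up. Steel disc of 200 mm diameter centred at x = -30 mm, top 140 mm above the bench; it does not turn here.
- hinge (a point): Axis of the pressure arm's hinge, on top of a post, 207 mm above the bench, level, along the machine's y. The arm runs 190 mm from here towards the machine's -x to the coupler: bar 22 mm wide, 14 mm high, with a round weight (44 mm diameter, 36 mm long) on it; about 0.6 kg, varies by a quarter.
- press_arm (a joint): Angle of the pressure arm in rad: 0 = lying level with its coupler on the ball, grows as the free end rises (0.42 rad = coupler 79 mm higher), stop at 0.75. No stay and no spring: it falls back when let go. Lifting it at the latch knob takes 3 to 5 N.
- coupler (a point): Centre of the ball pocket in the coupler, an aluminium block 44 x 44 mm on the free end of the arm, reaching from 8 mm below this point to 26 mm above it. With the arm down it coincides with the ball's centre. Axes as the machine's at joint angle 0, turning with the arm.
- latch (a joint): Pull of the spring latch in m: 0 = home, its two flat tines stand under the ball, round its neck; grows as the knob is pulled along the machine's +y, away from the arm; stop at 0.020. The ball is free from 0.016 on; with less the holder is lifted with the arm. Spring: 4 N at 0, 10 N at 0.020. With the coupler above the ball it may spring home again.
- latch_knob (a point): Centre of the latch's black pull knob: a level spool along the machine's y, waist 22 mm diameter and 26 mm long, inner collar 27 mm, outer flange 32 mm diameter, 6 mm thick. Latch home: 66 mm from the arm's centre line, 15 mm below the ball's centre, 37 mm above the disc. Free above, in front and behind: can be pinched from above, closing along the machine's x. Moves with latch and arm.
- ball (a point): Centre of the steel ball (25 mm diameter) on the work holder's stud (neck 9 mm), 52 mm above the disc. The holder is a loose round dark steel block 80 mm in diameter, 28 mm high with a mincer plate clamped under it, 0.6 kg, resting on the disc. It must stay there.
- stop_top (a point): Top centre of the stop button: black mushroom head 40 mm in diameter on the end of the push-button box nearer to the robot, 78 mm above the bench. Pressed downwards.
- stop_button (a joint): Travel of the stop button in m: 0 = out, 0.006 = fully in. Spring: moves at 1 N, fully in at 4 N, comes back out by itself.
- start_top (a point): Top centre of the start button: small, 22 mm in diameter, 64 mm above the bench, 68 mm from the stop button along the box's +x axis. Not to be pushed.
- start_button (a joint): Travel of the start button in m: 0 = out, 0.006 = fully in. Leave it alone.
- station: Push-button box, fixed on the bench to the left or to the right of the machine: grey, 136 (x) x 80 (y) x 52 mm high. Origin at the centre of its underside.
- spare_plate: Bystander: a spare mincer plate, steel disc with holes, 78 mm diameter, 8 mm thick, lying on the bench. Origin at the centre of its underside.
- paste_jar: Bystander: amber jar of lapping paste, 64 mm diameter, 85 mm high, on the bench. Origin at the centre of its underside.
- brush: Bystander: cleaning brush about 160 mm long, lying on the bench. Origin under its middle.
Things that resemble listed ones, but are neither listed nor needed, are in the scene too. Several things have the shape of the station; the one meant has the colours described above.

How it is judged:
By the outcome, as a careful person would: the job done as asked, in the order asked, and still so for the second after the job is handed in, while the arm keeps its last pose, push and grip.
It also fails if it takes over 53 s, if anything falls off the work surface, if the arm or the gripper's body presses on something with over 40 N, if the wrist force passes 120 N, or if a joint passes its speed limit or range.

## Working session

There is one attempt and no reset: what is moved stays moved. The work goes in short steps, Python scripts to look and compute and a tool call to move; the robot and the scene stay as the last step left them, time stands still between calls to the robot, and variables do not carry over. Pictures are saved under pics/ and viewed, at most 10 in all, crops included, and the job is handed in when it is done.

Besides the shell and the picture viewer there is one more tool, called as name(argument=value, ...) on one line, values as JSON. send_rows: Moves the arm, as the interface text tells. Its arguments: {"type":"object","properties":{"steps":{"type":"array","items":{"type":"object","properties":{"translation":{"type":"array","items":{"type":"number"}},"delta_rot":{"type":"array","items":{"type":"number"}},"jaw":{"type":"number"}}}}},"required":["steps"]}

```bash
mkdir -p pics; cat > h.py <<'E'
from plant import *
import numpy as np, cv2
from scipy.spatial.transform import Rotation as R
def cloud(f):
    z=f["range_z"]; v,u=np.mgrid[0:480,0:640]
    c=np.stack([(u-f["cx"])/f["fx"]*z,(v-f["cy"])/f["fy"]*z,z],-1)
    Rm=cv2.Rodrigues(np.array(f["rvec"],float))[0]
    p=(c-np.array(f["tvec"]).ravel())@Rm
    p[z==0]=np.nan
    return p
def toolrot(s):
    q=s["tool_rot"]; return R.from_quat([q[1],q[2],q[3],q[0]])
def shift(s,target): # cm in tool axes
    return toolrot(s).inv().apply(np.array(target)-np.array(s["tool_pos"]))*100
E
python3 - <<'E'
from h import *
import pickle
d={}
for n in("scene","top"):
    f=grab_frame(n); d[n]=f; cv2.imwrite(f"pics/{n}0.png",f["pixels"])
pickle.dump(d,open("f0.pkl","wb"))
print(state())
E
```

```text
{'time': 0.1, 'joint_pos': array([-1.32699687e+00,  5.33132245e-02,  1.61411956e+00,  1.66619880e-05,
        1.47599626e+00, -1.19002038e-01]), 'joint_vel': array([ 0.00195022, -0.00169828, -0.00205676,  0.00015032, -0.00164014,
       -0.00111654]), 'joint_efforts': array([-5.05917924e-04, -3.94908714e+01, -3.71360779e+01, -1.72442378e-04,
        3.94756251e-03,  2.70200212e-05]), 'tool_pos': array([ 0.22168603, -0.58380643,  0.24419423]), 'tool_rot': array([-9.16924962e-04,  9.83591682e-01,  1.80406654e-01, -4.89802768e-05]), 'contact_force': array([ 0.08954946,  0.13707812, -1.08615863]), 'ft_torque': array([-0.01549276, -0.00082562, -0.00187261]), 'grasp_force': 0.0, 'gripper_width': 0.9999706080072599}
```

View pics/top0.png

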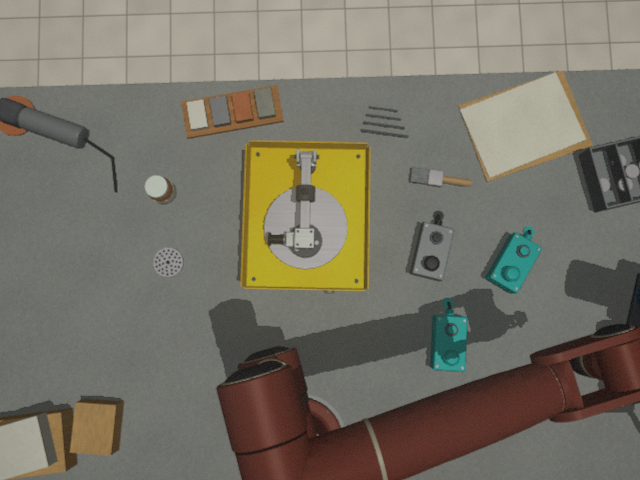

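View pics/scene0.png

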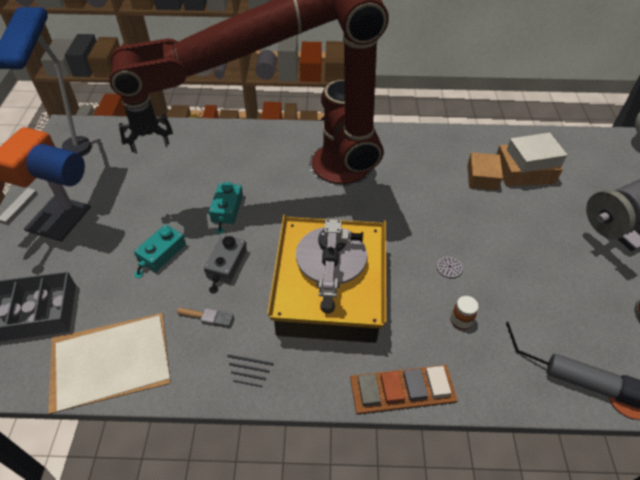

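In the top view, three boxes have the station's shape: one grey at (433,250) and two teal at (515,260) and (450,340). The grey one matches the description. Its stop button is the larger black head at (431,263), at the end nearer the robot. The latch knob is at (274,239) and the coupler at (302,238). I'll confirm this in one crop and measure.

```bash
python3 - <<'E'
from h import *
import pickle
d=pickle.load(open("f0.pkl","rb")); f=d["top"]; p=cloud(f); im=f["pixels"]
a=cv2.resize(im[205:290,400:470],(400,486),interpolation=cv2.INTER_CUBIC)
b=cv2.resize(im[215:265,255:330],(400,267),interpolation=cv2.INTER_CUBIC)
b2=cv2.resize(im[145:215,270:345],(400,219))
cv2.imwrite("pics/c1.png",np.hstack([a,np.vstack([b,b2])]))
fm=lambda x:np.round(x,4)
# station
def comp(reg,zlo,zhi):
    v0,v1,u0,u1=reg; q=p[v0:v1,u0:u1].reshape(-1,3); q=q[(q[:,2]>zlo)&(q[:,2]<zhi)]; return q
st=(205,290,405,465)
for lo,hi in((.072,.085),(.058,.068),(.045,.056)):
    q=comp(st,lo,hi); print(lo,len(q),fm(np.median(q,0)),fm(q.min(0)),fm(q.max(0)),cv2.minAreaRect((q[:,:2]*1000).astype(np.float32)))
# machine
q=comp((135,295,235,378),.12,.136); print("tray",cv2.minAreaRect((q[:,:2]*1000).astype(np.float32)),len(q))
q=comp((180,280,250,360),.136,.146); c,r=cv2.minEnclosingCircle((q[:,:2]*1000).astype(np.float32)); print("disc",c,r)
for v,u in((239,270),(239,274),(239,278),(238,283),(239,268),(230,302),(238,302),(244,302),(165,307),(178,306),(193,305),(210,304)): print(v,u,fm(p[v,u]),im[v,u])
E
```

```text
0.072 173 [ 0.4358 -0.341   0.0766] [ 0.4162 -0.3597  0.0721] [ 0.4537 -0.3225  0.0848] ((435.3117370605469, -340.6536865234375), (38.28510284423828, 35.84397888183594), 76.9907455444336)
0.058 122 [ 0.4963 -0.3572  0.061 ] [ 0.3966 -0.3958  0.058 ] [ 0.5302 -0.3068  0.0678] ((466.0776062011719, -350.4243469238281), (75.71837615966797, 131.6584930419922), 76.8204345703125)
0.045 1224 [ 0.4723 -0.3497  0.0514] [ 0.3943 -0.404   0.0451] [ 0.5435 -0.2952  0.056 ] ((468.50006103515625, -350.912353515625), (80.73644256591797, 136.98931884765625), 74.34038543701172)
tray ((559.829833984375, -34.31517028808594), (306.7223205566406, 363.0392761230469), 87.13052368164062) 1585
disc (527.0033569335938, -33.26148223876953) 99.91907501220703
239 270 [0.4955 0.049  0.1866] [54 65 68]
239 274 [0.495  0.0396 0.1884] [61 70 74]
239 278 [0.4954 0.0309 0.1822] [59 68 71]
238 283 [0.4967 0.0188 0.1884] [101 105 109]
239 268 [0.4953 0.0534 0.1888] [52 60 63]
230 302 [ 0.51   -0.0265  0.2192] [166 177 176]
238 302 [ 0.4914 -0.0262  0.2229] [171 181 180]
244 302 [ 0.4783 -0.0256  0.218 ] [169 178 177]
165 307 [ 0.6598 -0.0418  0.2169] [147 150 154]
178 306 [ 0.631  -0.0385  0.2103] [149 151 155]
193 305 [ 0.5896 -0.0363  0.245 ] [54 66 69]
210 304 [ 0.5565 -0.0321  0.2133] [154 157 161]
```

View pics/c1.png

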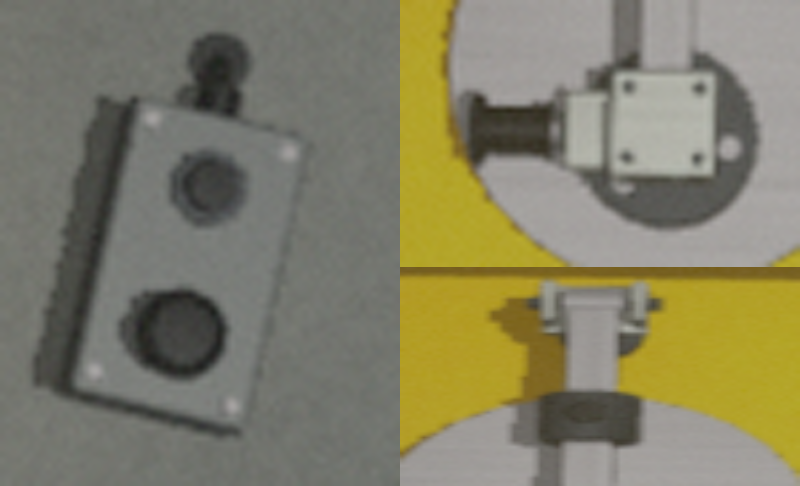

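The crop confirms the grey box, with the large black mushroom head at its lower end and the small start button above it. The latch knob is a spool left of the coupler block. Next I'll refine the machine yaw and knob position and compute the first move.

```bash
python3 - <<'E'
from h import *
import pickle
d=pickle.load(open("f0.pkl","rb")); f=d["top"]; p=cloud(f)
def comp(v0,v1,u0,u1,zlo,zhi):
    q=p[v0:v1,u0:u1].reshape(-1,3); return q[(q[:,2]>zlo)&(q[:,2]<zhi)]
for n in("top","scene"):
    p=cloud(d[n])
    P=p.reshape(-1,3)
    def box(x0,x1,y0,y1,z0,z1):
        return P[(P[:,0]>x0)&(P[:,0]<x1)&(P[:,1]>y0)&(P[:,1]<y1)&(P[:,2]>z0)&(P[:,2]<z1)]
    q=box(.46,.53,-.06,.0,.205,.23); print(n,"block",len(q),cv2.minAreaRect((q[:,:2]*1000).astype(np.float32)),np.median(q[:,2]))
    q=box(.46,.53,.02,.065,.178,.2); print("knob",len(q),np.median(q,0),cv2.minAreaRect((q[:,:2]*1000).astype(np.float32)))
    for y0 in np.arange(.02,.064,.004):
        r=q[(q[:,1]>=y0)&(q[:,1]<y0+.004)]
        if len(r): print(round(y0,3),len(r),np.round([r[:,0].min(),r[:,0].max(),r[:,2].max()],4))
    q=box(.52,.57,-.06,.0,.205,.222); l=cv2.fitLine(q[:,:2].astype(np.float32),cv2.DIST_HUBER,0,.001,.001).ravel(); print("bar",len(q),l)
    q=box(.62,.72,-.08,.0,.19,.24); print("hinge",np.median(q,0),q.min(0),q.max(0))
    q=box(.35,.76,-.25,.2,.122,.1335); print("tray",len(q),cv2.minAreaRect((q[:,:2]*1000).astype(np.float32)))
s=state(); print(shift(s,[.4357,-.3407,.130]), toolrot(s).as_matrix().round(3))
E
```

```text
top block 455 ((499.2510986328125, -31.717798233032227), (43.24406433105469, 59.417808532714844), 87.96820068359375) 0.21728774900923023
knob 143 [0.49497057 0.03793006 0.18640326] ((495.176513671875, 37.361839294433594), (33.127052307128906, 28.62555503845215), 87.13995361328125)
0.02 17 [0.4836 0.5044 0.1936]
0.024 11 [0.4848 0.5047 0.1931]
0.028 18 [0.484  0.5048 0.1889]
0.032 17 [0.4857 0.5051 0.1914]
0.036 15 [0.4861 0.5054 0.1927]
0.04 12 [0.486  0.5054 0.1913]
0.044 19 [0.4864 0.508  0.1967]
0.048 25 [0.4816 0.5102 0.1939]
0.052 9 [0.4847 0.5027 0.1938]
bar 207 [ 0.99406004 -0.10883299  0.545181   -0.03391454]
hinge [ 0.66899261 -0.03956639  0.21568746] [ 0.62014036 -0.06980783  0.19037854] [ 0.69965946 -0.01209469  0.22667767]
tray 1020 ((560.7520141601562, -34.3692626953125), (306.60809326171875, 361.2688293457031), 87.1041259765625)
scene block 255 ((498.77105712890625, -31.432653427124023), (61.764835357666016, 43.51131820678711), 0.5557147264480591) 0.21789175529589272
knob 88 [0.50007661 0.03836286 0.18606917] ((497.7492980957031, 37.566383361816406), (33.97389221191406, 26.5938720703125), 84.03755950927734)
0.02 7 [0.4828 0.5046 0.1909]
0.024 11 [0.4896 0.5051 0.1909]
0.028 6 [0.4871 0.5031 0.1928]
0.032 14 [0.4873 0.5064 0.1929]
0.036 8 [0.49   0.5093 0.1889]
0.04 12 [0.4898 0.5055 0.19  ]
0.044 7 [0.4886 0.5077 0.1917]
0.048 16 [0.4856 0.5118 0.1932]
0.052 7 [0.4868 0.5126 0.1929]
bar 111 [ 0.9972678  -0.07387147  0.54417706 -0.03268456]
hinge [ 0.68059174 -0.03921983  0.21532707] [ 0.62020829 -0.06719795  0.19000188] [ 0.70203699 -0.01202004  0.22528892]
tray 740 ((559.8865356445312, -34.07232666015625), (305.23956298828125, 363.52960205078125), 87.09656524658203)
[ 28.63331424 -15.1121432   11.45368246] [[ 0.935  0.355 -0.   ]
 [ 0.355 -0.935  0.002]
 [ 0.    -0.002 -1.   ]]
```

send_rows(steps=[{"translation": [4,-2.1,0.5],"delta_rot": [0,0,0],"jaw": 0},{"translation": [8,-4.2,1],"delta_rot": [0,0,0],"jaw": 0},{"translation": [12,-6.3,2],"delta_rot": [0,0,0],"jaw": 0},{"translation": [16,-8.4,3],"delta_rot": [0,0,0],"jaw": 0},{"translation": [20,-10.6,4],"delta_rot": [0,0,0],"jaw": 0},{"translation": [24,-12.7,6],"delta_rot": [0,0,0],"jaw": 0},{"translation": [28.6,-15.1,8],"delta_rot": [0,0,0],"jaw": 0},{"translation": [28.6,-15.1,11.4],"delta_rot": [0,0,0],"jaw": 0}])

```text
time: 0.9
tool_pos: [0.4393, -0.3393, 0.1329]
tool_rot: [0.002, 0.983, 0.183, 0.002]
contact_force: [0.1, -1.0, -0.6]
gripper_width: 0.002
grasp_force: 0.0
```

```bash
python3 - <<'E'
from h import *
f=grab_frame("scene"); p=cloud(f); cv2.imwrite("pics/s1.png",cv2.resize(f["pixels"][150:300,150:350],(800,600)))
s=state(); print(s["time"],s["tool_pos"],s["contact_force"],s["gripper_width"],shift(s,[.4357,-.3407,.092]))
E
```

```text
0.95 [ 0.43492833 -0.33655314  0.12419649] [-3.27774841  2.02616839 -4.84100485] -0.004706914537841981 [-0.06758893  0.44146179  3.21630293]
```

send_rows(steps=[{"translation": [0,0,0],"delta_rot": [0,0,0],"jaw": 0},{"translation": [0,0,0],"delta_rot": [0,0,0],"jaw": 0},{"translation": [0,0,1.5],"delta_rot": [0,0,0],"jaw": 0},{"translation": [0,0,3],"delta_rot": [0,0,0],"jaw": 0},{"translation": [0,0,3.6],"delta_rot": [0,0,0],"jaw": 0},{"translation": [0,0,4],"delta_rot": [0,0,0],"jaw": 0},{"translation": [0,0,4.3],"delta_rot": [0,0,0],"jaw": 0},{"translation": [0,0,4.3],"delta_rot": [0,0,0],"jaw": 0}])

```text
time: 1.75
tool_pos: [0.4354, -0.3417, 0.0883]
tool_rot: [-0.0, 0.984, 0.18, -0.0]
contact_force: [-1.6, 1.2, 2.0]
gripper_width: 0.002
grasp_force: 1.3
```

```bash
python3 - <<'E'
from h import *
s=state(); print(s["time"],s["tool_pos"],s["contact_force"],s["gripper_width"],shift(s,[.4357,-.3407,.092]))
E
```

```text
1.75 [ 0.43542624 -0.34173129  0.08831636] [-1.57737232  1.24761127  1.99684414] 0.0015866751795877668 [ 0.06200579 -0.08682433 -0.36836671]
```

send_rows(steps=[{"translation": [0,0,0.1],"delta_rot": [0,0,0],"jaw": 0},{"translation": [0,0,0.2],"delta_rot": [0,0,0],"jaw": 0},{"translation": [0,0,0.2],"delta_rot": [0,0,0],"jaw": 0},{"translation": [0,0,0.3],"delta_rot": [0,0,0],"jaw": 0},{"translation": [0,0,0.3],"delta_rot": [0,0,0],"jaw": 0},{"translation": [0,0,0.3],"delta_rot": [0,0,0],"jaw": 0},{"translation": [0,0,0.3],"delta_rot": [0,0,0],"jaw": 0},{"translation": [0,0,0.3],"delta_rot": [0,0,0],"jaw": 0}])

```text
time: 2.55
tool_pos: [0.4359, -0.3419, 0.086]
tool_rot: [0.0, 0.984, 0.18, 0.0]
contact_force: [-2.6, 1.6, 6.2]
gripper_width: 0.0
grasp_force: 2.6
```

send_rows(steps=[{"translation": [0,0,0.2],"delta_rot": [0,0,0],"jaw": 0},{"translation": [0,0,0.3],"delta_rot": [0,0,0],"jaw": 0},{"translation": [0,0,0.3],"delta_rot": [0,0,0],"jaw": 0},{"translation": [0,0,0.3],"delta_rot": [0,0,0],"jaw": 0},{"translation": [0,0,0.3],"delta_rot": [0,0,0],"jaw": 0},{"translation": [0,0,0.3],"delta_rot": [0,0,0],"jaw": 0},{"translation": [0,0,0.3],"delta_rot": [0,0,0],"jaw": 0},{"translation": [0,0,0.3],"delta_rot": [0,0,0],"jaw": 0}])

```text
time: 3.35
tool_pos: [0.4361, -0.3421, 0.0858]
tool_rot: [0.0, 0.984, 0.181, -0.0]
contact_force: [-7.9, 6.2, 19.0]
gripper_width: 0.001
grasp_force: 9.8
```

send_rows(steps=[{"translation": [0,0,-1],"delta_rot": [0,0,0],"jaw": 0},{"translation": [0,0,-3],"delta_rot": [0,0,0],"jaw": 0},{"translation": [0,0,-7],"delta_rot": [0,0,0],"jaw": 0},{"translation": [0,0,-11],"delta_rot": [0,0,0],"jaw": 0},{"translation": [0,0,-15],"delta_rot": [0,0,0],"jaw": 0},{"translation": [0,0,-19],"delta_rot": [0,0,0],"jaw": 0},{"translation": [0,0,-21],"delta_rot": [0,0,0],"jaw": 0},{"translation": [0,0,-21],"delta_rot": [0,0,0],"jaw": 0}])

```text
time: 4.15
tool_pos: [0.4371, -0.3428, 0.2967]
tool_rot: [0.003, 0.984, 0.18, 0.003]
contact_force: [0.1, -0.6, 0.5]
gripper_width: -0.004
grasp_force: 0.0
```

```bash
python3 - <<'E'
from h import *
f=grab_frame("scene"); p=cloud(f).reshape(-1,3)
q=p[np.linalg.norm(p[:,:2]-[.4357,-.3407],axis=1)<.015]; q=q[(q[:,2]>.06)&(q[:,2]<.09)]; print("stop top",len(q),np.median(q[:,2]))
s=state(); print(s["time"],s["tool_pos"],s["joint_pos"],s["contact_force"],shift(s,[.495,.034,.29]))
M=toolrot(s).as_matrix(); th=-.055; my=np.array([-np.sin(th),np.cos(th),0]); v=M.T@my; print("turn about tool z",np.arctan2(v[1],v[0]))
E
```

```text
stop top 64 0.07691231161477124
4.2 [ 0.43629196 -0.34208405  0.29379989] [-7.99385390e-01 -1.42782037e-01  1.72188515e+00  4.02221640e-04
  1.55871935e+00  4.08445880e-01] [-0.6533455  -0.07869503  0.16448311] [ 18.84031144 -33.07494348   0.30600128]
turn about tool z -1.152831930506943
```

send_rows(steps=[{"translation": [2.3,-4.1,0],"delta_rot": [0,0,-0.14],"jaw": 5},{"translation": [4.7,-8.3,0],"delta_rot": [0,0,-0.28],"jaw": 5},{"translation": [7,-12.4,0],"delta_rot": [0,0,-0.42],"jaw": 5},{"translation": [9.4,-16.5,0],"delta_rot": [0,0,-0.56],"jaw": 5},{"translation": [11.8,-20.7,0],"delta_rot": [0,0,-0.7],"jaw": 5},{"translation": [14.1,-24.8,0],"delta_rot": [0,0,-0.84],"jaw": 5},{"translation": [16.5,-29,0],"delta_rot": [0,0,-0.99],"jaw": 5},{"translation": [18.8,-33.1,0],"delta_rot": [0,0,-1.15],"jaw": 5}])

```text
time: 5.0
tool_pos: [0.4929, 0.0367, 0.2894]
tool_rot: [-0.001, 0.729, 0.685, -0.001]
contact_force: [0.8, 0.2, -0.2]
gripper_width: 0.582
grasp_force: 0.0
```

send_rows(steps=[{"translation": [0,0,0],"delta_rot": [0,0,0],"jaw": 5},{"translation": [0,0,0],"delta_rot": [0,0,0],"jaw": 5},{"translation": [0,0,0],"delta_rot": [0,0,0],"jaw": 5},{"translation": [0,0,0],"delta_rot": [0,0,0],"jaw": 5},{"translation": [0,0,0],"delta_rot": [0,0,0],"jaw": 5},{"translation": [0,0,0],"delta_rot": [0,0,0],"jaw": 5},{"translation": [0,0,0],"delta_rot": [0,0,0],"jaw": 5},{"translation": [0,0,0],"delta_rot": [0,0,0],"jaw": 5}])

```text
time: 5.8
tool_pos: [0.4939, 0.0343, 0.2924]
tool_rot: [0.0, 0.731, 0.682, 0.0]
contact_force: [-0.1, 0.9, -0.1]
gripper_width: 0.587
grasp_force: 0.0
```

```bash
python3 - <<'E'
from h import *
import pickle
f=grab_frame("wrist"); pickle.dump(f,open("w.pkl","wb")); cv2.imwrite("pics/w1.png",f["pixels"])
s=state(); print(s["time"],s["tool_pos"],s["tool_rot"],s["gripper_width"],s["joint_pos"])
p=cloud(f); P=p.reshape(-1,3)
q=P[(P[:,0]>.46)&(P[:,0]<.53)&(P[:,1]>.0)&(P[:,1]<.08)&(P[:,2]>.172)&(P[:,2]<.2)]
for y0 in np.arange(.0,.07,.003):
    r=q[(q[:,1]>=y0)&(q[:,1]<y0+.003)]
    if len(r)>3: print(round(y0,3),len(r),np.round([r[:,0].min(),r[:,0].max(),(r[:,0].min()+r[:,0].max())/2,r[:,2].max()],4))
E
```

```text
5.85 [0.49391623 0.03433512 0.29239369] [5.72743202e-05 7.30891787e-01 6.82493360e-01 6.84117373e-05] 0.5839248287773837 [-8.10415885e-02 -2.88870414e-01  1.84842699e+00  2.40525626e-05
  1.58185926e+00 -1.25822404e-02]
0.0 168 [0.4736 0.5068 0.4902 0.1904]
0.003 170 [0.4738 0.5069 0.4904 0.1909]
0.006 168 [0.4742 0.5071 0.4906 0.1904]
0.009 189 [0.4739 0.5078 0.4909 0.1905]
0.012 323 [0.4746 0.5069 0.4907 0.1904]
0.015 84 [0.4829 0.4996 0.4913 0.1879]
0.018 53 [0.4788 0.5045 0.4917 0.1914]
0.021 181 [0.4788 0.5046 0.4917 0.1909]
0.024 110 [0.4814 0.5026 0.492  0.1891]
0.027 117 [0.4809 0.5027 0.4918 0.1892]
0.03 119 [0.481  0.5029 0.492  0.1896]
0.033 116 [0.4814 0.5031 0.4922 0.1894]
0.036 121 [0.4817 0.5033 0.4925 0.1892]
0.039 117 [0.4819 0.5035 0.4927 0.1893]
0.042 121 [0.4821 0.5036 0.4929 0.1898]
0.045 101 [0.4824 0.5037 0.4931 0.1899]
0.048 114 [0.4776 0.5083 0.4929 0.1947]
0.051 232 [0.4777 0.5086 0.4931 0.1941]
0.054 196 [0.4778 0.5057 0.4918 0.1926]
```

View pics/w1.png

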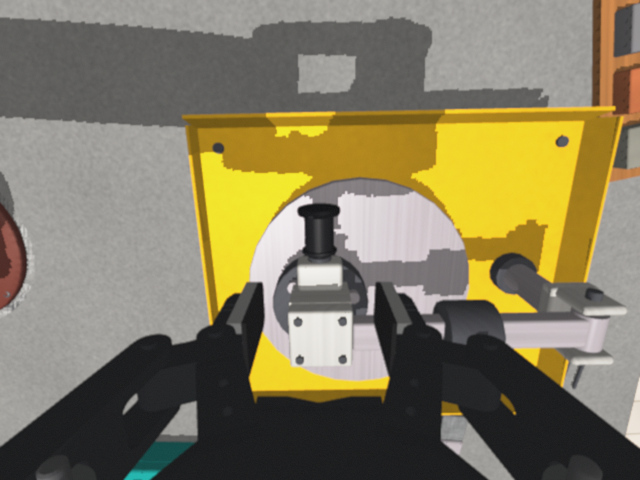

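The wrist view shows the knob spool at (319,230), with its outer flange at (320,210), and the coupler at (320,325). The waist measures y = 0.0225 to 0.0485 and x ≈ 0.493. Next I descend and grip.

send_rows(steps=[{"translation": [0.1,0,2],"delta_rot": [0,0,0],"jaw": 5},{"translation": [0.1,0,5],"delta_rot": [0,0,0],"jaw": 5},{"translation": [0.1,0,8],"delta_rot": [0,0,0],"jaw": 5},{"translation": [0.1,0,10],"delta_rot": [0,0,0],"jaw": 5},{"translation": [0.1,0,11],"delta_rot": [0,0,0],"jaw": 5},{"translation": [0.1,0,12],"delta_rot": [0,0,0],"jaw": 5},{"translation": [0.1,0,12],"delta_rot": [0,0,0],"jaw": 5},{"translation": [0.1,0,12],"delta_rot": [0,0,0],"jaw": 5}])

```text
time: 6.65
tool_pos: [0.4946, 0.0355, 0.1733]
tool_rot: [0.001, 0.731, 0.683, 0.001]
contact_force: [-0.0, -0.2, -0.2]
gripper_width: 0.589
grasp_force: 0.0
```

```bash
python3 - <<'E'
from h import *
f=grab_frame("wrist"); cv2.imwrite("pics/w2.png",f["pixels"])
s=state(); print(s["time"],s["tool_pos"],s["contact_force"])
E
```

```text
6.7 [0.49475724 0.03547767 0.17365133] [0.19607442 0.30138864 0.23803145]
```

View pics/w2.png

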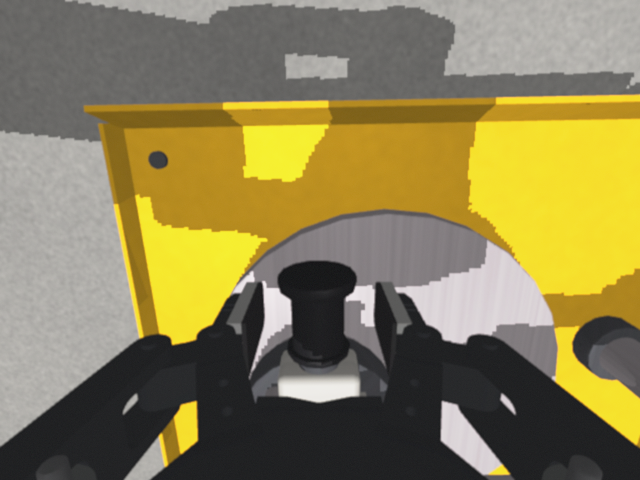

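The spool lies centred between the open pads, with its flange at (318,278) and the waist between them. Closing.

send_rows(steps=[{"translation": [0,0,0.1],"delta_rot": [0,0,0],"jaw": 3},{"translation": [0,0,0.1],"delta_rot": [0,0,0],"jaw": 2},{"translation": [0,0,0.1],"delta_rot": [0,0,0],"jaw": 1},{"translation": [0,0,0.1],"delta_rot": [0,0,0],"jaw": 1},{"translation": [0,0,0.1],"delta_rot": [0,0,0],"jaw": 1},{"translation": [0,0,0.1],"delta_rot": [0,0,0],"jaw": 1},{"translation": [0,0,0.1],"delta_rot": [0,0,0],"jaw": 1},{"translation": [0,0,0.1],"delta_rot": [0,0,0],"jaw": 1}])

```text
time: 7.5
tool_pos: [0.4941, 0.0355, 0.1721]
tool_rot: [0.0, 0.731, 0.683, 0.0]
contact_force: [-3.5, -0.1, 5.5]
gripper_width: 0.241
grasp_force: 58.5
```

send_rows(steps=[{"translation": [0.3,0,0],"delta_rot": [0,0,0],"jaw": 1},{"translation": [0.6,0,0],"delta_rot": [0,0,0],"jaw": 1},{"translation": [0.9,0,0],"delta_rot": [0,0,0],"jaw": 1},{"translation": [1.2,0,0],"delta_rot": [0,0,0],"jaw": 1},{"translation": [1.5,0,0],"delta_rot": [0,0,0],"jaw": 1},{"translation": [1.8,0,0],"delta_rot": [0,0,0],"jaw": 1},{"translation": [2,0,0],"delta_rot": [0,0,0],"jaw": 1},{"translation": [2,0,0],"delta_rot": [0,0,0],"jaw": 1}])

```text
time: 8.3
tool_pos: [0.4951, 0.0533, 0.172]
tool_rot: [0.002, 0.731, 0.683, -0.002]
contact_force: [-5.8, -9.3, 7.7]
gripper_width: 0.237
grasp_force: 58.7
```

send_rows(steps=[{"translation": [0.1,0,0],"delta_rot": [0,0,0],"jaw": 1},{"translation": [0.2,0,0],"delta_rot": [0,0,0],"jaw": 1},{"translation": [0.2,0,0],"delta_rot": [0,0,0],"jaw": 1},{"translation": [0.2,0,0],"delta_rot": [0,0,0],"jaw": 1},{"translation": [0.2,0,0],"delta_rot": [0,0,0],"jaw": 1},{"translation": [0.2,0,0],"delta_rot": [0,0,0],"jaw": 1},{"translation": [0.2,0,0],"delta_rot": [0,0,0],"jaw": 1},{"translation": [0.2,0,0],"delta_rot": [0,0,0],"jaw": 1}])

```text
time: 9.1
tool_pos: [0.4952, 0.0549, 0.1721]
tool_rot: [0.002, 0.731, 0.683, -0.003]
contact_force: [-6.3, -9.7, 7.6]
gripper_width: 0.234
grasp_force: 58.7
```

```bash
python3 - <<'E'
from h import *
s=state(); print(s["time"],s["tool_pos"],s["contact_force"],s["ft_torque"])
# arc: hinge at 190 mm from coupler along machine x, z .207 ; knob at z .177 ; TCP 5 mm below grasp
M=toolrot(s).as_matrix(); th=-.06
mx=np.array([np.cos(th),np.sin(th),0]); my=np.array([-np.sin(th),np.cos(th),0])
t=np.array(s["tool_pos"]); h=t+.19*mx; h[2]=.207
for a in np.arange(0,.44,.0525):
    r=R.from_rotvec(my*a)   # free end (-x) rises: rot about +y by +a
    n=h+r.apply(t-h); d=M.T@(n-t)*100; rv=M.T@(my*a)
    print(round(a,3),d.round(2),rv.round(3),n.round(4))
E
```

```text
9.1 [0.49517372 0.05492431 0.17208993] [-6.32172191 -9.71496521  7.63924125] [-1.37315876  0.88125816  0.24271743]
0.0 [0. 0. 0.] [0. 0. 0.] [0.4952 0.0549 0.1721]
0.052 [-0.01 -0.16 -1.  ] [ 0.052 -0.    -0.   ] [0.4936 0.055  0.1821]
0.105 [-0.02 -0.26 -2.01] [ 0.105 -0.001 -0.001] [0.4926 0.0551 0.1922]
0.158 [-0.02 -0.31 -3.02] [ 0.157 -0.001 -0.001] [0.4921 0.0551 0.2023]
0.21 [-0.03 -0.31 -4.04] [ 0.21  -0.002 -0.001] [0.4921 0.0551 0.2125]
0.262 [-0.03 -0.26 -5.05] [ 0.262 -0.002 -0.002] [0.4926 0.0551 0.2226]
0.315 [-0.04 -0.15 -6.06] [ 0.315 -0.003 -0.002] [0.4937 0.055  0.2327]
0.368 [-0.05  0.01 -7.06] [ 0.367 -0.003 -0.002] [0.4953 0.0549 0.2427]
0.42 [-0.05  0.22 -8.05] [ 0.42  -0.003 -0.003] [0.4974 0.0548 0.2526]
```

send_rows(steps=[{"translation": [0,-0.04,-0.25],"delta_rot": [0.013,0,0],"jaw": 1},{"translation": [0,-0.08,-0.5],"delta_rot": [0.026,0,0],"jaw": 1},{"translation": [0,-0.12,-0.75],"delta_rot": [0.039,0,0],"jaw": 1},{"translation": [0,-0.16,-1],"delta_rot": [0.052,0,0],"jaw": 1},{"translation": [0,-0.19,-1.25],"delta_rot": [0.066,0,0],"jaw": 1},{"translation": [0,-0.21,-1.5],"delta_rot": [0.079,0,0],"jaw": 1},{"translation": [0,-0.24,-1.75],"delta_rot": [0.092,0,0],"jaw": 1},{"translation": [0,-0.26,-2],"delta_rot": [0.105,0,0],"jaw": 1}])

```text
time: 9.9
tool_pos: [0.4926, 0.055, 0.1901]
tool_rot: [-0.036, 0.73, 0.681, -0.038]
contact_force: [-0.9, -9.7, -2.3]
gripper_width: 0.236
grasp_force: 58.8
```

```bash
python3 - <<'E'
from h import *
s=state(); print(s["time"],s["tool_pos"],s["contact_force"],s["ft_torque"],s["grasp_force"])
f=grab_frame("scene"); cv2.imwrite("pics/s2.png",cv2.resize(f["pixels"][190:340,240:440],(800,600),interpolation=cv2.INTER_CUBIC))
E
```

```text
9.9 [0.49260959 0.05497807 0.19007336] [-0.90022826 -9.69861402 -2.31793504] [-1.39266941 -0.28429261  0.33905751] 58.78913640975952
```

View pics/s2.png

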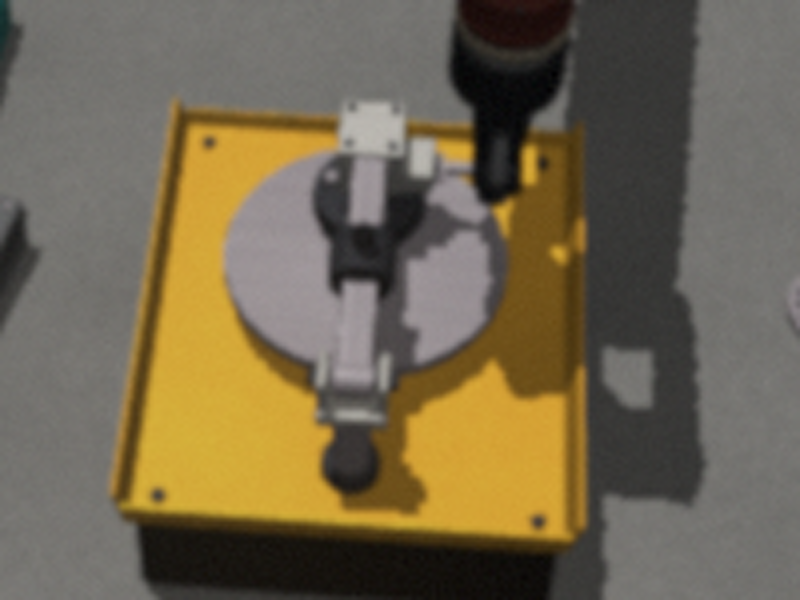

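The coupler is rising off the ball and the dark holder at (365,195) is still sitting on the disc. Continuing along the same arc.

send_rows(steps=[{"translation": [0,-0.12,-0.75],"delta_rot": [0.039,0,0],"jaw": 1},{"translation": [0,-0.21,-1.5],"delta_rot": [0.079,0,0],"jaw": 1},{"translation": [0,-0.27,-2.26],"delta_rot": [0.118,0,0],"jaw": 1},{"translation": [0,-0.31,-3.02],"delta_rot": [0.157,0,0],"jaw": 1},{"translation": [0,-0.31,-3.78],"delta_rot": [0.197,0,0],"jaw": 1},{"translation": [0,-0.29,-4.54],"delta_rot": [0.236,0,0],"jaw": 1},{"translation": [0,-0.23,-5.3],"delta_rot": [0.276,0,0],"jaw": 1},{"translation": [0,-0.15,-6.1],"delta_rot": [0.317,0,0],"jaw": 1}])

```text
time: 10.75
tool_pos: [0.497, 0.0549, 0.2511]
tool_rot: [-0.152, 0.715, 0.667, -0.146]
contact_force: [-4.0, -9.4, -1.4]
gripper_width: 0.236
grasp_force: 59.1
```

send_rows(steps=[{"translation": [0,0,0],"delta_rot": [0,0,0],"jaw": 1},{"translation": [0,0,0],"delta_rot": [0,0,0],"jaw": 1},{"translation": [0,0,0],"delta_rot": [0,0,0],"jaw": 1},{"translation": [0,0,0],"delta_rot": [0,0,0],"jaw": 1},{"translation": [0,0,0],"delta_rot": [0,0,0],"jaw": 1},{"translation": [0,0,0],"delta_rot": [0,0,0],"jaw": 1},{"translation": [0,0,0],"delta_rot": [0,0,0],"jaw": 1},{"translation": [0,0,0],"delta_rot": [0,0,0],"jaw": 1}])

```text
time: 11.55
tool_pos: [0.497, 0.0549, 0.2508]
tool_rot: [-0.152, 0.715, 0.667, -0.146]
contact_force: [-4.5, -9.2, -1.3]
gripper_width: 0.235
grasp_force: 59.5
```

```bash
python3 - <<'E'
from h import *
s=state(); print(s["time"],s["tool_pos"],s["tool_rot"],s["contact_force"],s["ft_torque"],s["grasp_force"])
f=grab_frame("scene"); im=f["pixels"]; a=cv2.resize(im[190:340,260:420],(640,600),interpolation=cv2.INTER_CUBIC); cv2.imwrite("pics/s3.png",a)
P=cloud(f).reshape(-1,3)
q=P[(P[:,0]>.44)&(P[:,0]<.66)&(P[:,1]>-.06)&(P[:,1]<0)&(P[:,2]>.2)&(P[:,2]<.36)]
for x in np.arange(.46,.66,.02):
    r=q[abs(q[:,0]-x)<.01]
    if len(r): print(round(x,2),np.median(r[:,2]).round(4),r[:,2].max().round(4))
E
```

```text
11.55 [0.49698153 0.05486639 0.25080952] [-0.1519152   0.71500997  0.66662286 -0.14593314] [-4.50016586 -9.21301615 -1.30225157] [-1.30683757  0.02224399  0.88241277] 59.45811152458191
0.48 0.2728 0.3011
0.5 0.2956 0.305
0.52 0.2879 0.2985
0.54 0.2793 0.2897
0.56 0.2694 0.2773
0.58 0.2618 0.2677
0.6 0.2623 0.2724
0.62 0.2558 0.2824
0.64 0.2353 0.2433
```

View pics/s3.png

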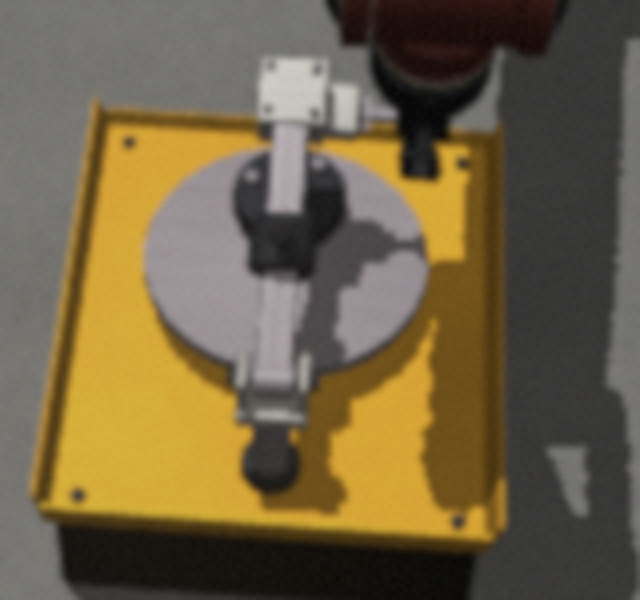

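The arm is up, with the tool risen 79 mm at about 0.42 rad. The holder at (290,200) is still on the disc, and the knob is gripped and pulled. Handing in.

```bash
python3 -c "
from plant import *
print(job_done())"
```

```text
the job is handed in; nothing more can be done
None
```

The job is handed in: I pressed the stop button fully in and it sprang back, then pulled the latch and lifted the arm about 79 mm off the ball; it is still held up in the gripper, and the holder is still on the disc.

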